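# Home the reader's filter slide and count it to the third click

## Task

Nobody knows which filter is in, so push the filter slide of the fluorescence reader by its upright tab all the way home against its end stop, away from the camera, then push it back towards the camera, counting clicks, and leave it settled in the third click without ever running past it. Only push with the fingertips, on one side of the tab at a time: never pinch the tab, and leave the bottle, cassette and tube rack where they are.

Things in the scene. Friction and masses are not known exactly. Their poses are not given: they have to be found in the camera images.
- changer: Fixed white box 90 (x) x 270 (y) x 40 mm high; origin: centre of its underside. The slide runs along its own y. A round black finned camera, 74 mm across, top 136 mm above the bench, stands on it at y = +90 mm (camera end). At the other, home end (-y) an aluminium block 10 mm thick, top at 48 mm, is centred at y = -114.5 mm. Place and yaw vary; its +y points roughly to the robot's right.
- filter_slide (a joint): Slide travel, m: 0 home, grows along the changer's +y towards the camera, end stop 0.064. Clicks 1 to 4 at 0.016, 0.032, 0.048, 0.064 (home is no click). Some 6 to 9 N starts it out of a rest; the push fades to nothing half-way (8, 24, 40, 56 mm), and 2 to 3 mm past there a spring snaps it on into the next rest, ahead of the finger. Starts in click 1 or 2, or stuck half-way between.
- tab (a point): Centre of the slide's upright black tab, 34 (x) x 12 (along the travel, y) x 38 mm high: 65 mm above the bench, tab's top at 84, foot at 46 mm on the flat aluminium slide (48 mm wide, reaching 24 mm homeward and 181 mm camera-ward of this point). Guide rails beside it are also 46 mm high. Axes as the changer's; at travel 0 it is at the changer's x = 0, y = -85 mm.
- reagent_bottle: Bystander: amber bottle 54 mm across, 95 mm high, loose on the bench; origin at the centre of its underside.
- cassette: Bystander: flat black sample cassette 26 by 76 by 10 mm lying loose on the bench, on the changer's -x side; origin at the centre of its underside.
- tube_rack: Bystander: blue rack 55 by 115 mm with white-capped tubes, 50 mm high, loose on the bench, on the changer's +x side; origin at the centre of its underside.

How it is judged:
By the outcome, as a careful person would: the job done as asked, in the order asked, and still so for the second after the job is handed in, with the robot touching nothing.
It also fails if it takes over 64 s, if anything falls off the work surface, if the arm or the gripper's body presses on something with over 40 N, if the wrist force passes 120 N, or if a joint passes its speed limit or range.

## Robot

A 7-joint arm with a two-finger parallel gripper is mounted at the origin on the work surface. World frame = base frame: x ahead of the robot, y to its left, z up, the work surface at z = 0. Lengths are in m, angles in degrees, forces in N, time in s.
With the tool pointing down it reaches from about 0.425 to 0.925 m from the base axis. Payload 6.8 kg.
Tool frame: the origin (TCP) lies between the finger pads; the fingertips stand env.tips_ahead ahead of it and the grasp point (between the pads) lies 11 mm behind it (env.tips_ahead is the distance from the TCP to the fingertips, in m); z points along the fingers, y is the line along which they close (so a half turn about z gives the same grasp; the last joint's range is limited). The gripper opens to 88 mm and grips with 3 to 60 N. Pads are 20 mm wide; open, the fingers measure 115 mm over their backs; the gripper's body (75 mm by 178 mm) begins 61 mm behind the grasp point.
Start: joints at [-72.485, 27.33, 1.283, 89.118, -0.659, 63.558, -4.761], TCP at [0.271, 0.618, 0.206] pointing down, gripper open.
Joint ranges: [-169.35, 169.35], [-19.33, 120.38], [-80.79, 83.38], [13.8, 139.57], [-78.32, 258.32], [9.67, 109.79], [-169.56, 169.56]. Speed limits (degrees/s): [136.94, 136.94, 180, 180, 180, 180, 180].

## Interface

Orientations are given as [roll, pitch, yaw] about the fixed x, y, z axes, in that order (R = Rz(yaw) Ry(pitch) Rx(roll)).
In Python, from bench import env gives the robot as it stands.
- The arm moves only by the tool jog_arm, never from a script. Its argument "deltas" is a list of rows, each an object of numbers: "tx", "ty", "tz": the shift along the tool's x, y, z in m; "wx", "wy", "wz": the turn, a rotation vector about the tool's x, y, z in units of 6 degrees (1.0 is 6 degrees); "jaw": the opening, from -1 (shut) to 1 (fully open). In form: [{"tx": .., "ty": .., "tz": .., "wx": .., "wy": .., "wz": .., "jaw": ..}, ...]. A call has exactly 10 rows; each row shifts and turns the commanded pose from where the row before left it, along the tool's axes as they then stand; what a row does not reach is not made up. A row lasts 1/8 s, in which the tool goes at most 62.5 mm and 10.7 degrees, less where a joint would pass 70% of its speed; a pose out of reach is approached as far as the arm can. A call with a gripper value outside its range is refused whole. The fingers move at their own pace and stop on an object; "force" is the grip in N (left out, the last holds). Time passes only in rows, so rows that do not move let the fingers close, or fill a call up. It gives the time, the measured TCP pose, the force and the opening at its end, in the units of the state.
- env.get_obs(): the state, without advancing time (a new reading comes with each control period).
- env.snapshot(name): name is "scene" or "top"; returns a dict with "img" (384x512x3 uint8, red, green, blue), "K" (3x3 intrinsics, pixels), "R" (3x3) and "t" (3): a world point X has camera coordinates R X + t. Camera axes: x right, y down, z forward; pixel columns grow to the right and rows downward; lengths in m; the calibration is good to about 2 mm. A picture is of the moment at which its call begins. There is no depth.
- env.close_job(): hands the job in, once; it reports no verdict.
The state is a dict: "t": time; "joint_pos": joint angles; "qd": joint speeds; "effort": joint torques, N m; "ee_pos": TCP position; "ee_rot": TCP orientation; "wrist_force": force on the tool from outside, world axes, zero at the start; "ft_torque": the same for the moment, N m; "grip_width": opening from 0.0 (shut) to 1.0 (fully open).
Only numpy, scipy, OpenCV 4.12 (cv2) and the standard library are available. Lean on these libraries where they do the work, as an engineer would, in place of code of your own. Each camera call takes 0.05 s, during which the arm holds its last target. There are 200 camera calls.

## Working session

There is one attempt and no reset: what is moved stays moved. The work goes in short steps, Python scripts to look and compute and a tool call to move; the robot and the scene stay as the last step left them, time stands still between calls to the robot, and variables do not carry over. Pictures are saved under pics/ and viewed, on a budget of 10 in all, crops included, one or two more only if the job needs it, and the job is handed in when it is done.

Besides the shell and the picture viewer there is one more tool, called after "Emit:" as name(argument=value, ...) on one line, values as JSON. jog_arm: Moves the arm, as the interface text tells. Its arguments: {"type":"object","properties":{"deltas":{"type":"array"},"force":{"type":"number"}},"required":["deltas"]}

```bash
mkdir -p pics; ls
python3 - <<'E'
from bench import env
import cv2,numpy as np
o=env.get_obs();print(o['t'],o['ee_pos'],o['ee_rot'],o['grip_width'],env.tips_ahead)
ims=[]
for n in("scene","top"):
    s=env.snapshot(n);cv2.imwrite(f'pics/{n}0.png',s['img'][...,::-1]);np.savez(f'{n}.npz',**{k:s[k] for k in('K','R','t')})
    print(n,s['K'].tolist(),s['R'].round(3).tolist(),s['t'])
E
```

```text
pics
0.0 [0.2711585  0.61746232 0.20469785] [-1.79897629e+02  7.48686181e-03  1.56293831e+02] 0.9976838158551473 0.008
scene [[412.45542029990094, 0.0, 253.10468908469025], [0.0, 412.45542029990094, 182.4234135988546], [0.0, 0.0, 1.0]] [[0.32, 0.947, 0.003], [0.617, -0.206, -0.76], [-0.719, 0.244, -0.65]] [-0.19183129 -0.24314804  1.06989069]
top [[408.77625033987425, 0.0, 256.2898184930751], [0.0, 408.77625033987425, 193.13099257794454], [0.0, 0.0, 1.0]] [[-0.027, -0.999, -0.025], [-0.993, 0.029, -0.114], [0.114, 0.022, -0.993]] [0.03881704 0.53076229 0.66542825]
```

View pics/top0.png

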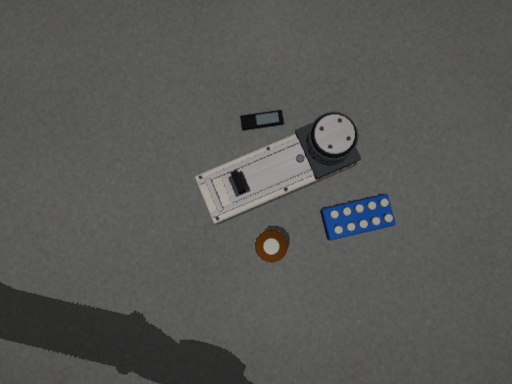

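View pics/scene0.png

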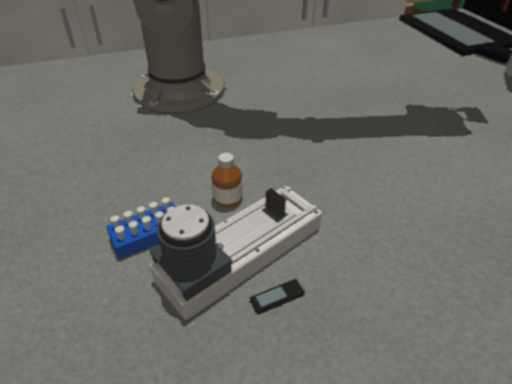

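The top view shows the changer, with its camera at about (334,134), the tab near (239,183) and the home end at lower left. The bottle is at (271,246). I'll enlarge it to get exact pixels.

```bash
cat > h.py <<'E'
import numpy as np,cv2
def ray(cam,uv,z):
    c=np.load(f'{cam}.npz');R,t=c['R'],c['t']
    d=R.T@np.linalg.inv(c['K'])@np.array([*uv,1.]);o=-R.T@t
    return o+d*(z-o[2])/d[2]
def proj(cam,X):
    c=np.load(f'{cam}.npz');p=c['K']@(c['R']@np.array(X)+c['t']);return p[:2]/p[2]
E
python3 - <<'E'
import cv2
i=cv2.imread('pics/top0.png')[105:235,185:370]
cv2.imwrite('pics/top0c.png',cv2.convertScaleAbs(cv2.resize(i,None,fx=4,fy=4,interpolation=cv2.INTER_CUBIC),alpha=1.3,beta=20))
E
```

```text
(no output)
```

View pics/top0c.png

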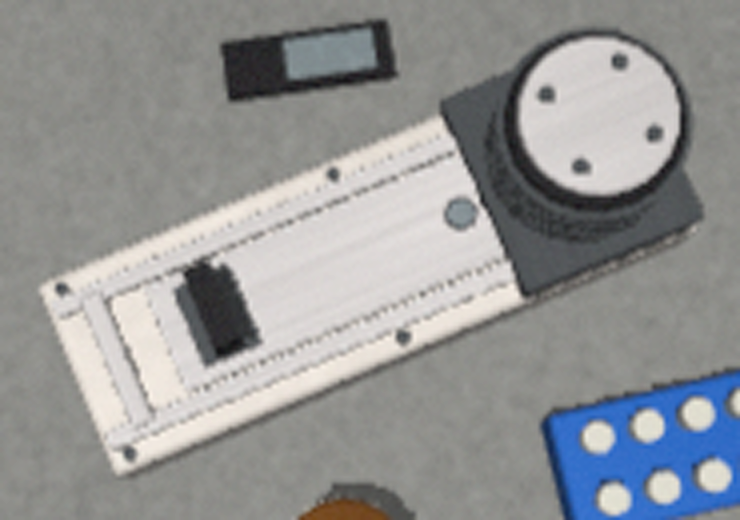

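The crop shows the home-end corners at (41,288) and (120,474), the cap centre at (602,116), and the dark tab top around (224,308).

Run:
```python
from h import *
import cv2
f=lambda x,y:((x+.5)/4-.5+185,(y+.5)/4-.5+105)
A=ray('top',f(41,288),.04);B=ray('top',f(120,474),.04);C=ray('top',f(440,118),.04);D=ray('top',f(527,293),.04)
cap=ray('top',f(602,116),.136)
print('A',A,'B',B,'width',np.linalg.norm(A-B),np.linalg.norm(C-D),'cap',cap)
yawdir=lambda d:np.degrees(np.arctan2(d[1],d[0]))
m=(A+B)/2
print('yaw of +y: edges',yawdir(C-A),yawdir(D-B),'axis',yawdir(cap-m),'len m->cap (225)',np.linalg.norm((cap-m)[:2]), 'perp', yawdir(B-A)+0)
u=(cap-m)[:2];u/=np.linalg.norm(u)
x=np.array([u[1],-u[0]])  # +x = rot -90 of +y
for n,k in(('m',m+0),):
    o1=m[:2]+.135*u;o2=cap[:2]-.09*u;print('origin',o1,o2)
O=(o1+o2)/2; print('xaxis',x,'yaw changer',yawdir(x))
for uv in((197,270),(230,262),(258,340),(222,355),(224,308)):
    p=ray('top',f(*uv),.084)[:2]-O;print('tabtop',uv,(p@x).round(4),(p@u).round(4))
print('wallblock',[(ray('top',f(*q),.048)[:2]-O)@u for q in((98,360),(130,350))])
# slide homeward edge
p=[(ray('top',f(*q),.046)[:2]-O) for q in((172,345),(152,285),(195,390))];print('slide edge -> tab=+.024',[(q@u).round(4) for q in p])
bot=ray('top',(271,246),.095)[:2]-O;print('bottle',bot@x,bot@u,bot+O)
for uv in((222,45),(395,75),(230,100)):
    q=ray('top',f(*uv),.01)[:2]-O;print('cass',q@x,q@u)
print('rack',[( (ray('top',f(548,425),.05)[:2]-O)@v).round(3) for v in(x,u)])
# scene checks
from h import proj
for X in([*(O+u*.09),.136],[*(O-.135*u-.045*x),.04],[*(O-.135*u+.045*x),.04]):print(proj('scene',X))
```

```text
A [0.56179007 0.12703353 0.04      ] B [0.48221182 0.09466198 0.04      ] width 0.08591050311727795 0.08353134594143362 cap [ 0.60361912 -0.09588282  0.136     ]
yaw of +y: edges -68.33450358063533 -67.5881231015911 axis -68.45566742466329 len m->cap (225) 0.22225898536668764 perp -157.86405902820246
origin [ 0.57157578 -0.0147203 ] [ 0.57056922 -0.01217079]
xaxis [-0.93013371 -0.36722103] yaw changer -158.4556674246633
tabtop (197, 270) -0.0157 -0.0699
tabtop (230, 262) -0.0135 -0.0567
tabtop (258, 340) 0.0195 -0.0586
tabtop (222, 355) 0.0194 -0.0739
tabtop (224, 308) 0.0025 -0.066
wallblock [np.float64(-0.1227738195915171), np.float64(-0.10890253020755819)]
slide edge -> tab=+.024 [np.float64(-0.0921), np.float64(-0.0901), np.float64(-0.0905)]
bottle 0.11364536388921347 -0.06180425886520078 [0.44267129 0.00230772]
cass -0.11930070008666029 -0.02075596178056963
cass -0.07573501893025553 0.04483823420193926
cass -0.09456097584244243 -0.027277801987523314
rack [np.float64(0.094), np.float64(0.037)]
[181.90464285 218.8668396 ]
[321.01426228 211.61775651]
[282.94361079 183.91687137]
```

Emit:
jog_arm(deltas=[{"tx": -0.02,"ty": -0.017,"jaw": -1},{"tx": -0.04,"ty": -0.034,"jaw": -1},{"tx": -0.045,"ty": -0.039,"jaw": -1},{"tx": -0.045,"ty": -0.039,"jaw": -1},{"tx": -0.045,"ty": -0.039,"jaw": -1},{"tx": -0.045,"ty": -0.039,"jaw": -1},{"tx": -0.045,"ty": -0.039,"jaw": -1},{"tx": -0.045,"ty": -0.039,"jaw": -1},{"tx": -0.045,"ty": -0.039,"jaw": -1},{"tx": -0.02,"ty": -0.017,"jaw": -1}], force=20)

```text
validation failed for argument at $.de...
```

Emit:
jog_arm(deltas=[{"wz": 1.48,"jaw": -1},{"wz": 1.48,"jaw": -1},{"wz": 1.48,"jaw": -1},{"wz": 1.48,"jaw": -1},{"wz": 1.48,"jaw": -1},{"jaw": -1},{"jaw": -1},{"jaw": -1},{"jaw": -1},{"jaw": -1}])

```text
validation failed for argument at $.de...
```

```bash
cat >> h.py <<'E'
O=np.array([.5711,-.0135]);a=np.radians(-68.2);u=np.array([np.cos(a),np.sin(a)]);x=np.array([u[1],-u[0]])
def where():
    from bench import env
    o=env.get_obs();p=o['ee_pos'];r=np.radians(o['ee_rot'][2]);d=p[:2]-O;f=o['wrist_force']
    print('t',round(o['t'],2),'xyz',p.round(4),'rot',o['ee_rot'].round(2),'changer x,y',(d@x).round(4),(d@u).round(4),'F x,y,z',(f[:2]@x).round(1),(f[:2]@u).round(1),f[2].round(1),'grip',round(o['grip_width'],3))
    return o
E
python3 -c "
from h import *
where()"
```

```text
t 0.1 xyz [0.2712 0.6175 0.2048] rot [-1.7991e+02  1.0000e-02  1.5629e+02] changer x,y 0.0441 -0.6973 F x,y,z 1.0 -0.1 0.6 grip 1.003
```

The call was refused, probably because each row needs every key. I'll fill them all in.

Emit:
jog_arm(deltas=[{"tx": -0.02,"ty": -0.017,"tz": 0,"wx": 0,"wy": 0,"wz": 0,"jaw": -1},{"tx": -0.04,"ty": -0.034,"tz": 0,"wx": 0,"wy": 0,"wz": 0,"jaw": -1},{"tx": -0.045,"ty": -0.039,"tz": 0,"wx": 0,"wy": 0,"wz": 0,"jaw": -1},{"tx": -0.045,"ty": -0.039,"tz": 0,"wx": 0,"wy": 0,"wz": 0,"jaw": -1},{"tx": -0.045,"ty": -0.039,"tz": 0,"wx": 0,"wy": 0,"wz": 0,"jaw": -1},{"tx": -0.045,"ty": -0.039,"tz": 0,"wx": 0,"wy": 0,"wz": 0,"jaw": -1},{"tx": -0.045,"ty": -0.039,"tz": 0,"wx": 0,"wy": 0,"wz": 0,"jaw": -1},{"tx": -0.045,"ty": -0.039,"tz": 0,"wx": 0,"wy": 0,"wz": 0,"jaw": -1},{"tx": -0.045,"ty": -0.039,"tz": 0,"wx": 0,"wy": 0,"wz": 0,"jaw": -1},{"tx": -0.02,"ty": -0.017,"tz": 0,"wx": 0,"wy": 0,"wz": 0,"jaw": -1}], force=20)

```text
t: 1.35
ee_pos: [0.4968, 0.143, 0.2056]
ee_rot: [-179.9, 0.0, 156.0]
wrist_force: [0.5, 0.5, -0.5]
grip_width: 0.007
```

Emit:
jog_arm(deltas=[{"tx": 0,"ty": 0,"tz": 0,"wx": 0,"wy": 0,"wz": 1.48,"jaw": -1},{"tx": 0,"ty": 0,"tz": 0,"wx": 0,"wy": 0,"wz": 1.48,"jaw": -1},{"tx": 0,"ty": 0,"tz": 0,"wx": 0,"wy": 0,"wz": 1.48,"jaw": -1},{"tx": 0,"ty": 0,"tz": 0,"wx": 0,"wy": 0,"wz": 1.48,"jaw": -1},{"tx": 0,"ty": 0,"tz": 0,"wx": 0,"wy": 0,"wz": 1.48,"jaw": -1},{"tx": -0.033,"ty": 0.0025,"tz": 0,"wx": 0,"wy": 0,"wz": 0,"jaw": -1},{"tx": -0.033,"ty": 0.0025,"tz": 0.02,"wx": 0,"wy": 0,"wz": 0,"jaw": -1},{"tx": -0.033,"ty": 0.0025,"tz": 0.02,"wx": 0,"wy": 0,"wz": 0,"jaw": -1},{"tx": -0.033,"ty": 0.0025,"tz": 0.02,"wx": 0,"wy": 0,"wz": 0,"jaw": -1},{"tx": 0,"ty": 0,"tz": 0,"wx": 0,"wy": 0,"wz": 0,"jaw": -1}])

```text
t: 2.6
ee_pos: [0.5537, 0.0252, 0.144]
ee_rot: [-179.8, 0.0, 111.6]
wrist_force: [-0.3, -0.6, -0.8]
grip_width: 0.005
```

```bash
python3 -c "
from h import *
where()
from bench import env
a=env.snapshot('scene')['img'][120:280,140:330,::-1]
b=env.snapshot('top')['img'][105:235,185:370,::-1]
a=cv2.resize(a,None,fx=2.8,fy=2.8);b=cv2.resize(b,None,fx=2,fy=2)
c=np.zeros((600,540,3),np.uint8);c[:448,:532]=a;cv2.imwrite('pics/s1.png',cv2.convertScaleAbs(c[:448],alpha=1.4,beta=20))"
```

```text
t 2.6 xyz [0.5537 0.0252 0.144 ] rot [-1.7980e+02  5.0000e-02  1.1163e+02] changer x,y 0.0018 -0.0424 F x,y,z 0.5 0.4 -0.8 grip 0.005
```

View pics/s1.png

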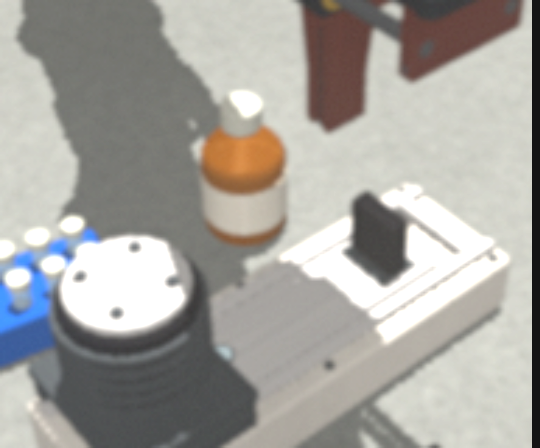

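The fingertip shows at crop (330,125), above and behind the tab. I'll compare that with the projection.

```bash
python3 -c "
from h import *
f=lambda X:(proj('scene',X)-[140,120])*2.8
print(f([.5537,.0252,.136]),f([*(O-.067*u),.084]))
for s in((0.017,.006),(0.017,-.006),(-.017,.006),(-.017,-.006)): print(s,f([*(O+(-.067+s[1])*u+s[0]*x),.084]))
for h in(.046,.084):
  for q in ((-.017,-.061),(-.017,-.073)):print(h,q,f([*(O+q[1]*u+q[0]*x),h]))
"
```

```text
[335.2739612  154.98390942] [369.91479671 211.06998465]
(0.017, 0.006) [341.25646683 200.03588174]
(0.017, -0.006) [357.32738924 190.79808406]
(-0.017, 0.006) [383.01952021 232.17501781]
(-0.017, -0.006) [399.19822537 222.34476467]
0.046 (-0.017, -0.061) [380.31309085 281.55977216]
0.046 (-0.017, -0.073) [395.90332275 271.65308601]
0.084 (-0.017, -0.061) [383.01952021 232.17501781]
0.084 (-0.017, -0.073) [399.19822537 222.34476467]
```

Emit:
jog_arm(deltas=[{"tx": 0,"ty": 0,"tz": 0.01,"wx": 0,"wy": 0,"wz": 0,"jaw": -1},{"tx": 0,"ty": 0,"tz": 0.01,"wx": 0,"wy": 0,"wz": 0,"jaw": -1},{"tx": 0,"ty": 0,"tz": 0.01,"wx": 0,"wy": 0,"wz": 0,"jaw": -1},{"tx": 0,"ty": 0,"tz": 0.006,"wx": 0,"wy": 0,"wz": 0,"jaw": -1},{"tx": 0,"ty": 0,"tz": 0,"wx": 0,"wy": 0,"wz": 0,"jaw": -1},{"tx": 0,"ty": 0,"tz": 0,"wx": 0,"wy": 0,"wz": 0,"jaw": -1},{"tx": 0,"ty": 0,"tz": 0,"wx": 0,"wy": 0,"wz": 0,"jaw": -1},{"tx": 0,"ty": 0,"tz": 0,"wx": 0,"wy": 0,"wz": 0,"jaw": -1},{"tx": 0,"ty": 0,"tz": 0,"wx": 0,"wy": 0,"wz": 0,"jaw": -1},{"tx": 0,"ty": 0,"tz": 0,"wx": 0,"wy": 0,"wz": 0,"jaw": -1}])

```text
t: 3.95
ee_pos: [0.5545, 0.0283, 0.1097]
ee_rot: [180.0, -0.0, 111.9]
wrist_force: [0.5, 0.4, -0.6]
grip_width: 0.003
```

```bash
cat >> h.py <<'E'
def shot(fn,x0=200,y0=110,s=5):
    from bench import env
    a=env.snapshot('scene')['img'][y0:y0+115,x0:x0+140,::-1]
    cv2.imwrite(f'pics/{fn}.png',cv2.convertScaleAbs(cv2.resize(a,None,fx=s,fy=s,interpolation=cv2.INTER_CUBIC),alpha=1.4,beta=20))
def P(X,x0=200,y0=110,s=5): return ((proj('scene',X)-[x0,y0]+.5)*s).round()
E
python3 -c "
from h import *
o=where();shot('s2')
p=o['ee_pos'];print('tip',P(p-[0,0,.008]))
for i in(-1,1):
  for j in(-1,1):
    q=p[:2]+i*.0135*x+j*.01*u;print(i,j,P([*q,p[2]-.008]))
for s in((0.017,.006),(0.017,-.006),(-.017,.006),(-.017,-.006)): print('tab',s,P([*(O+(-.067+s[1])*u+s[0]*x),.084]))
print('corners',P([*(O-.135*u-.045*x),.04]),P([*(O-.135*u+.045*x),.04]))
"
```

```text
t 3.95 xyz [0.5545 0.0283 0.1097] rot [179.99  -0.   111.89] changer x,y -0.0001 -0.045 F x,y,z -0.6 -0.2 -0.6 grip 0.003
tip [310. 418.]
-1 -1 [366. 427.]
-1 1 [315. 456.]
1 -1 [306. 381.]
1 1 [255. 409.]
tab (0.017, 0.006) [312. 410.]
tab (0.017, -0.006) [341. 393.]
tab (-0.017, 0.006) [386. 467.]
tab (-0.017, -0.006) [415. 450.]
corners [607. 509.] [416. 372.]
```

View pics/s2.png

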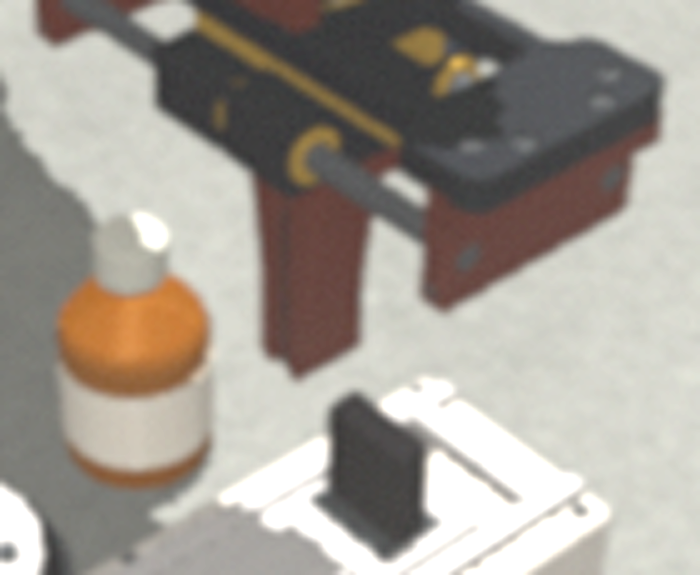

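The fingertip corner is at (297,378) in the crop, but I predicted (315,456). That is about 29 mm higher, or else displaced horizontally. I'll check with the top camera.

```bash
python3 -c "
from h import *
from bench import env
o=where()
i=env.snapshot('top')['img'][60:260,150:400,::-1]
cv2.imwrite('pics/t2.png',cv2.convertScaleAbs(cv2.resize(i,None,fx=3.2,fy=3,interpolation=cv2.INTER_CUBIC)[:, :],alpha=1.5,beta=20))
p=o['ee_pos']
T=lambda X:((proj('top',X)-[150,60]+.5)*[3.2,3]).round()
for h in(-.008,.072,.15): print(h,T(p+[0,0,h]))
for i in(-1,1):
  for j in(-1,1):
    q=p[:2]+i*.089*x+j*.0375*u;print(i,j,T([*q,p[2]+.072]),T([*q,p[2]+.1]))
"
```

```text
t 4.0 xyz [0.5544 0.0283 0.1097] rot [180.    -0.   111.89] changer x,y -0.0 -0.045 F x,y,z -0.1 0.2 0.5 grip 0.003
-0.008 [328. 341.]
0.072 [321. 312.]
0.15 [312. 275.]
-1 -1 [158. 168.] [147. 149.]
-1 1 [320. 104.] [317.  81.]
1 -1 [323. 529.] [320. 528.]
1 1 [490. 461.] [496. 457.]
```

View pics/t2.png

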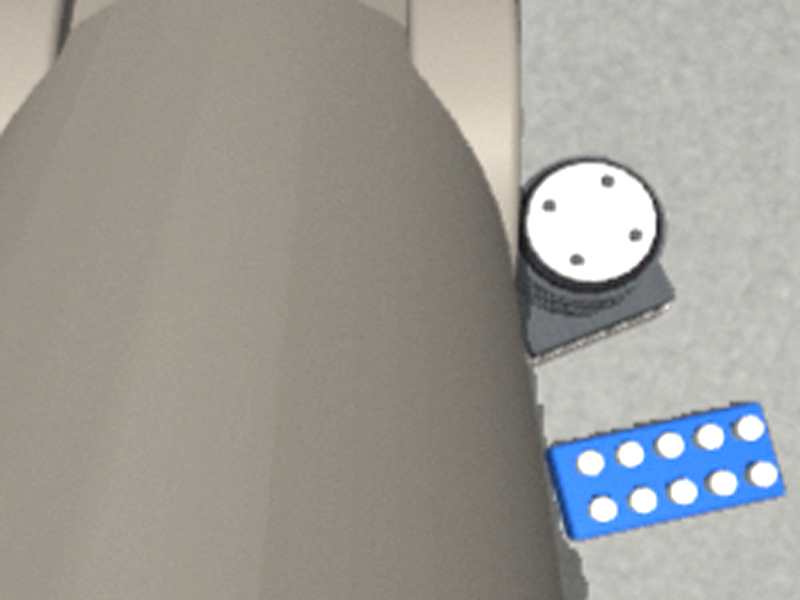

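The arm hides the gripper from the top camera, but the base origin projects correctly (179,89). I'll lower in steps, clear of the tab on its camera side, and watch force and picture.

Emit:
jog_arm(deltas=[{"tx": -0.004,"ty": 0,"tz": 0,"wx": 0,"wy": 0,"wz": 0,"jaw": -1},{"tx": -0.004,"ty": 0,"tz": 0,"wx": 0,"wy": 0,"wz": 0,"jaw": -1},{"tx": 0,"ty": 0,"tz": 0.005,"wx": 0,"wy": 0,"wz": 0,"jaw": -1},{"tx": 0,"ty": 0,"tz": 0.005,"wx": 0,"wy": 0,"wz": 0,"jaw": -1},{"tx": 0,"ty": 0,"tz": 0.005,"wx": 0,"wy": 0,"wz": 0,"jaw": -1},{"tx": 0,"ty": 0,"tz": 0.005,"wx": 0,"wy": 0,"wz": 0,"jaw": -1},{"tx": 0,"ty": 0,"tz": 0.003,"wx": 0,"wy": 0,"wz": 0,"jaw": -1},{"tx": 0,"ty": 0,"tz": 0,"wx": 0,"wy": 0,"wz": 0,"jaw": -1},{"tx": 0,"ty": 0,"tz": 0,"wx": 0,"wy": 0,"wz": 0,"jaw": -1},{"tx": 0,"ty": 0,"tz": 0,"wx": 0,"wy": 0,"wz": 0,"jaw": -1}])

```text
t: 5.3
ee_pos: [0.5576, 0.0208, 0.0868]
ee_rot: [180.0, 0.0, 111.9]
wrist_force: [-0.7, 0.5, -0.0]
grip_width: 0.005
```

```bash
python3 -c "
from h import *
o=where();shot('s3')
p=o['ee_pos'];print('tip',P(p-[0,0,.008]))
for i in(-1,1):
  for j in(-1,1):
    q=p[:2]+i*.0135*x+j*.01*u;print(i,j,P([*q,p[2]-.008]))
"
```

```text
t 5.3 xyz [0.5576 0.0208 0.0868] rot [179.98   0.   111.89] changer x,y -0.0002 -0.0369 F x,y,z 0.4 -0.7 -0.0 grip 0.005
tip [289. 486.]
-1 -1 [344. 495.]
-1 1 [294. 525.]
1 -1 [285. 448.]
1 1 [235. 477.]
```

View pics/s3.png

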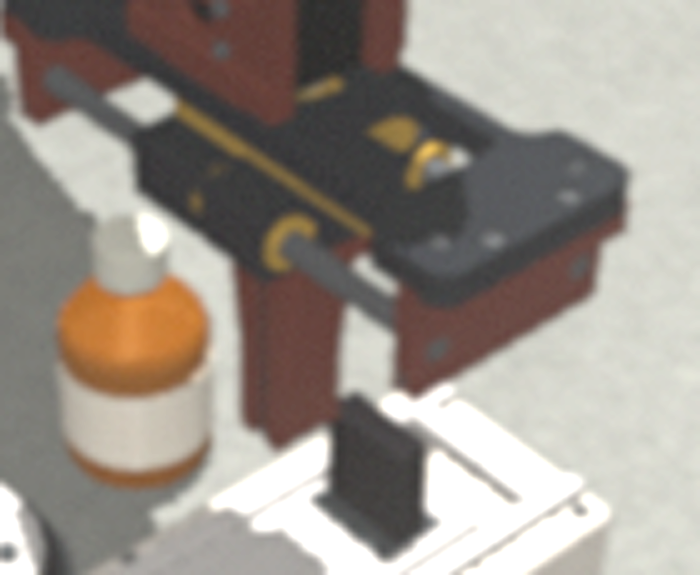

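The lowest visible finger corner is (278,445), but the prediction was (294,525). I'll use the body's lower corners, (405,390) and (35,120), whose spacing is known, as a second check.

```bash
python3 -c "
from h import *
p=np.array([.5576,.0208,.0868])
for h in(.072,.1,.13):
  print(h,[P([*(p[:2]+i*.089*x+.0375*u),p[2]+h]) for i in(-1,1)], 'far',P([*(p[:2]-.089*x-.0375*u),p[2]+h]))
# triangulate: fit position (3) of gripper from finger corners + body corners w/ vertical tool
from scipy.optimize import least_squares
obs=[((-.0135,.01,-.008),(278,445)),((-.0135,-.01,-.008),(338,413)),((-.089,.0375,.072),(405,390)),((.089,.0375,.072),(35,120)),((-.089,-.0375,.072),(600,285))]
f=lambda d:np.concatenate([((proj('scene',[*(p[:2]+a*x+b*u),p[2]+c]+d)-[200,110]+.5)*5-np.array(o)) for (a,b,c),o in obs])
r=least_squares(f,[0,0,0],loss='soft_l1',f_scale=8);print('shift world',r.x.round(4),'changer',r.x[:2]@x,r.x[:2]@u,'res',f(r.x).round(0).reshape(-1,2).tolist())
"
```

```text
0.072 [array([416., 512.]), array([ -4., 185.])] far [624. 381.]
0.1 [array([421., 427.]), array([-12., 105.])] far [637. 297.]
0.13 [array([428., 328.]), array([-22.,  13.])] far [652. 201.]
shift world [-0.0558  0.0203 -0.0169] changer 0.04430908844929354 -0.039592851279588795 res [[18.0, -13.0], [4.0, -8.0], [1.0, 12.0], [-12.0, -0.0], [-5.0, 5.0]]
```

Emit:
jog_arm(deltas=[{"tx": 0,"ty": 0,"tz": 0.005,"wx": 0,"wy": 0,"wz": 0,"jaw": -1},{"tx": 0,"ty": 0,"tz": 0.005,"wx": 0,"wy": 0,"wz": 0,"jaw": -1},{"tx": 0,"ty": 0,"tz": 0.005,"wx": 0,"wy": 0,"wz": 0,"jaw": -1},{"tx": 0,"ty": 0,"tz": 0.002,"wx": 0,"wy": 0,"wz": 0,"jaw": -1},{"tx": 0,"ty": 0,"tz": 0,"wx": 0,"wy": 0,"wz": 0,"jaw": -1},{"tx": 0.002,"ty": 0,"tz": 0,"wx": 0,"wy": 0,"wz": 0,"jaw": -1},{"tx": 0.002,"ty": 0,"tz": 0,"wx": 0,"wy": 0,"wz": 0,"jaw": -1},{"tx": 0.002,"ty": 0,"tz": 0,"wx": 0,"wy": 0,"wz": 0,"jaw": -1},{"tx": 0.002,"ty": 0,"tz": 0,"wx": 0,"wy": 0,"wz": 0,"jaw": -1},{"tx": 0.002,"ty": 0,"tz": 0,"wx": 0,"wy": 0,"wz": 0,"jaw": -1}])

```text
t: 6.6
ee_pos: [0.5536, 0.0303, 0.0697]
ee_rot: [180.0, -0.0, 111.9]
wrist_force: [-0.7, -0.3, 0.3]
grip_width: 0.006
```

Emit:
jog_arm(deltas=[{"tx": 0.001,"ty": 0,"tz": 0,"wx": 0,"wy": 0,"wz": 0,"jaw": -1},{"tx": 0.001,"ty": 0,"tz": 0,"wx": 0,"wy": 0,"wz": 0,"jaw": -1},{"tx": 0.001,"ty": 0,"tz": 0,"wx": 0,"wy": 0,"wz": 0,"jaw": -1},{"tx": 0.001,"ty": 0,"tz": 0,"wx": 0,"wy": 0,"wz": 0,"jaw": -1},{"tx": 0.001,"ty": 0,"tz": 0,"wx": 0,"wy": 0,"wz": 0,"jaw": -1},{"tx": 0.001,"ty": 0,"tz": 0,"wx": 0,"wy": 0,"wz": 0,"jaw": -1},{"tx": 0,"ty": 0,"tz": 0,"wx": 0,"wy": 0,"wz": 0,"jaw": -1},{"tx": 0,"ty": 0,"tz": 0,"wx": 0,"wy": 0,"wz": 0,"jaw": -1},{"tx": 0,"ty": 0,"tz": 0,"wx": 0,"wy": 0,"wz": 0,"jaw": -1},{"tx": 0,"ty": 0,"tz": 0,"wx": 0,"wy": 0,"wz": 0,"jaw": -1}])

```text
t: 7.85
ee_pos: [0.5515, 0.0356, 0.0697]
ee_rot: [180.0, -0.0, 111.9]
wrist_force: [0.1, -0.3, -0.4]
grip_width: 0.001
```

```bash
python3 -c "
from h import *
o=where();shot('s4')"
```

```text
t 7.85 xyz [0.5515 0.0356 0.0697] rot [180.    -0.   111.89] changer x,y -0.0 -0.0529 F x,y,z 0.0 0.3 -0.4 grip 0.001
```

View pics/s4.png

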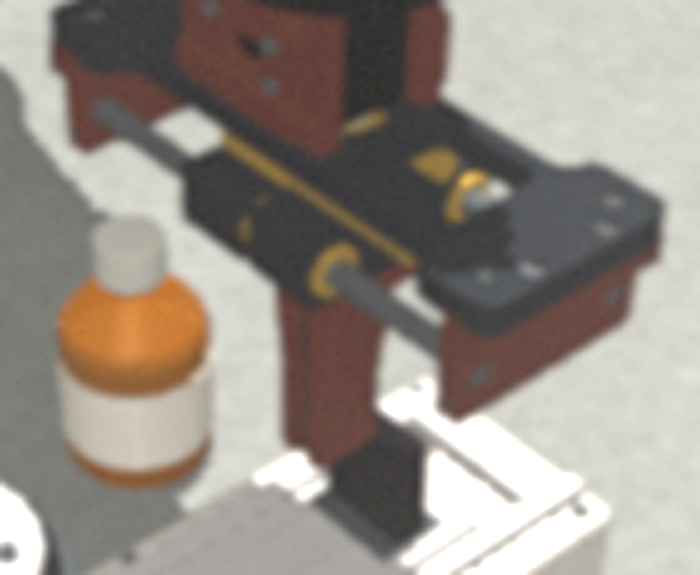

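The finger covers the tab's top left corner and there is no contact force, so the tip is really about 0.09 m up, near 30 mm higher than nominal. I'll back off, lower in small steps and watch the force.

Emit:
jog_arm(deltas=[{"tx": -0.006,"ty": 0,"tz": 0,"wx": 0,"wy": 0,"wz": 0,"jaw": -1},{"tx": -0.006,"ty": 0,"tz": 0,"wx": 0,"wy": 0,"wz": 0,"jaw": -1},{"tx": -0.004,"ty": 0,"tz": 0,"wx": 0,"wy": 0,"wz": 0,"jaw": -1},{"tx": 0,"ty": 0,"tz": 0.003,"wx": 0,"wy": 0,"wz": 0,"jaw": -1},{"tx": 0,"ty": 0,"tz": 0.003,"wx": 0,"wy": 0,"wz": 0,"jaw": -1},{"tx": 0,"ty": 0,"tz": 0.003,"wx": 0,"wy": 0,"wz": 0,"jaw": -1},{"tx": 0,"ty": 0,"tz": 0.003,"wx": 0,"wy": 0,"wz": 0,"jaw": -1},{"tx": 0,"ty": 0,"tz": 0,"wx": 0,"wy": 0,"wz": 0,"jaw": -1},{"tx": 0,"ty": 0,"tz": 0,"wx": 0,"wy": 0,"wz": 0,"jaw": -1},{"tx": 0,"ty": 0,"tz": 0,"wx": 0,"wy": 0,"wz": 0,"jaw": -1}])

```text
t: 9.15
ee_pos: [0.5575, 0.0208, 0.0578]
ee_rot: [180.0, 0.0, 111.9]
wrist_force: [0.2, -0.7, 0.2]
grip_width: 0.006
```

Emit:
jog_arm(deltas=[{"tx": 0,"ty": 0,"tz": 0.001,"wx": 0,"wy": 0,"wz": 0,"jaw": -1},{"tx": 0,"ty": 0,"tz": 0.001,"wx": 0,"wy": 0,"wz": 0,"jaw": -1},{"tx": 0,"ty": 0,"tz": 0.001,"wx": 0,"wy": 0,"wz": 0,"jaw": -1},{"tx": 0,"ty": 0,"tz": 0.001,"wx": 0,"wy": 0,"wz": 0,"jaw": -1},{"tx": 0,"ty": 0,"tz": 0.001,"wx": 0,"wy": 0,"wz": 0,"jaw": -1},{"tx": 0,"ty": 0,"tz": 0.001,"wx": 0,"wy": 0,"wz": 0,"jaw": -1},{"tx": 0,"ty": 0,"tz": 0,"wx": 0,"wy": 0,"wz": 0,"jaw": -1},{"tx": 0,"ty": 0,"tz": 0,"wx": 0,"wy": 0,"wz": 0,"jaw": -1},{"tx": 0,"ty": 0,"tz": 0,"wx": 0,"wy": 0,"wz": 0,"jaw": -1},{"tx": 0,"ty": 0,"tz": 0,"wx": 0,"wy": 0,"wz": 0,"jaw": -1}])

```text
t: 10.4
ee_pos: [0.5575, 0.0208, 0.0517]
ee_rot: [180.0, 0.0, 111.9]
wrist_force: [-0.4, 0.3, -0.1]
grip_width: 0.011
```

```bash
python3 -c "
from h import *
o=where()"
```

```text
t 10.4 xyz [0.5575 0.0208 0.0517] rot [179.99   0.   111.89] changer x,y -0.0001 -0.0369 F x,y,z 0.2 -0.4 -0.1 grip 0.011
```

No force with the nominal tip below the slide's surface, so the tip really is higher. I'll lower 12 mm more (tip about 0.06 m) and push homeward slowly.

Emit:
jog_arm(deltas=[{"tx": 0,"ty": 0,"tz": 0.003,"wx": 0,"wy": 0,"wz": 0,"jaw": -1},{"tx": 0,"ty": 0,"tz": 0.003,"wx": 0,"wy": 0,"wz": 0,"jaw": -1},{"tx": 0,"ty": 0,"tz": 0.003,"wx": 0,"wy": 0,"wz": 0,"jaw": -1},{"tx": 0,"ty": 0,"tz": 0.003,"wx": 0,"wy": 0,"wz": 0,"jaw": -1},{"tx": 0.002,"ty": 0,"tz": 0,"wx": 0,"wy": 0,"wz": 0,"jaw": -1},{"tx": 0.002,"ty": 0,"tz": 0,"wx": 0,"wy": 0,"wz": 0,"jaw": -1},{"tx": 0.002,"ty": 0,"tz": 0,"wx": 0,"wy": 0,"wz": 0,"jaw": -1},{"tx": 0.002,"ty": 0,"tz": 0,"wx": 0,"wy": 0,"wz": 0,"jaw": -1},{"tx": 0,"ty": 0,"tz": 0,"wx": 0,"wy": 0,"wz": 0,"jaw": -1},{"tx": 0,"ty": 0,"tz": 0,"wx": 0,"wy": 0,"wz": 0,"jaw": -1}])

```text
t: 11.65
ee_pos: [0.5545, 0.0282, 0.0397]
ee_rot: [180.0, 0.0, 111.9]
wrist_force: [0.4, -0.1, -0.0]
grip_width: 0.005
```

Emit:
jog_arm(deltas=[{"tx": 0.001,"ty": 0,"tz": 0,"wx": 0,"wy": 0,"wz": 0,"jaw": -1},{"tx": 0.001,"ty": 0,"tz": 0,"wx": 0,"wy": 0,"wz": 0,"jaw": -1},{"tx": 0.001,"ty": 0,"tz": 0,"wx": 0,"wy": 0,"wz": 0,"jaw": -1},{"tx": 0.001,"ty": 0,"tz": 0,"wx": 0,"wy": 0,"wz": 0,"jaw": -1},{"tx": 0.001,"ty": 0,"tz": 0,"wx": 0,"wy": 0,"wz": 0,"jaw": -1},{"tx": 0.001,"ty": 0,"tz": 0,"wx": 0,"wy": 0,"wz": 0,"jaw": -1},{"tx": 0.001,"ty": 0,"tz": 0,"wx": 0,"wy": 0,"wz": 0,"jaw": -1},{"tx": 0.001,"ty": 0,"tz": 0,"wx": 0,"wy": 0,"wz": 0,"jaw": -1},{"tx": 0,"ty": 0,"tz": 0,"wx": 0,"wy": 0,"wz": 0,"jaw": -1},{"tx": 0,"ty": 0,"tz": 0,"wx": 0,"wy": 0,"wz": 0,"jaw": -1}])

```text
t: 12.9
ee_pos: [0.5515, 0.0356, 0.0396]
ee_rot: [-180.0, 0.0, 111.9]
wrist_force: [0.0, 0.2, -0.3]
grip_width: 0.006
```

```bash
python3 -c "
from h import *
o=where();shot('s5')"
```

```text
t 12.9 xyz [0.5515 0.0356 0.0396] rot [-180.      0.    111.89] changer x,y -0.0 -0.0529 F x,y,z -0.1 -0.2 -0.3 grip 0.006
```

View pics/s5.png

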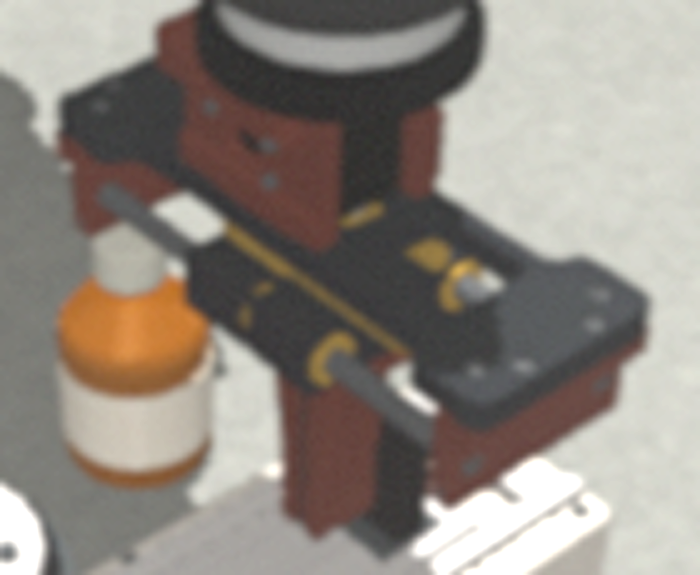

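The finger is now low beside the tab on its camera side, with its tip corner at (318,537) and the tab's foot at (388,555). It isn't touching yet, so I'll keep pushing gently.

Emit:
jog_arm(deltas=[{"tx": 0.001,"ty": 0,"tz": 0,"wx": 0,"wy": 0,"wz": 0,"jaw": -1},{"tx": 0.001,"ty": 0,"tz": 0,"wx": 0,"wy": 0,"wz": 0,"jaw": -1},{"tx": 0.001,"ty": 0,"tz": 0,"wx": 0,"wy": 0,"wz": 0,"jaw": -1},{"tx": 0.001,"ty": 0,"tz": 0,"wx": 0,"wy": 0,"wz": 0,"jaw": -1},{"tx": 0.001,"ty": 0,"tz": 0,"wx": 0,"wy": 0,"wz": 0,"jaw": -1},{"tx": 0.001,"ty": 0,"tz": 0,"wx": 0,"wy": 0,"wz": 0,"jaw": -1},{"tx": 0.001,"ty": 0,"tz": 0,"wx": 0,"wy": 0,"wz": 0,"jaw": -1},{"tx": 0.001,"ty": 0,"tz": 0,"wx": 0,"wy": 0,"wz": 0,"jaw": -1},{"tx": 0,"ty": 0,"tz": 0,"wx": 0,"wy": 0,"wz": 0,"jaw": -1},{"tx": 0,"ty": 0,"tz": 0,"wx": 0,"wy": 0,"wz": 0,"jaw": -1}])

```text
t: 14.2
ee_pos: [0.5494, 0.041, 0.0397]
ee_rot: [179.9, 0.1, 111.8]
wrist_force: [3.3, -6.1, -3.5]
grip_width: 0.005
```

Emit:
jog_arm(deltas=[{"tx": 0.001,"ty": 0,"tz": 0,"wx": 0,"wy": 0,"wz": 0,"jaw": -1},{"tx": 0.001,"ty": 0,"tz": 0,"wx": 0,"wy": 0,"wz": 0,"jaw": -1},{"tx": 0.001,"ty": 0,"tz": 0,"wx": 0,"wy": 0,"wz": 0,"jaw": -1},{"tx": 0.001,"ty": 0,"tz": 0,"wx": 0,"wy": 0,"wz": 0,"jaw": -1},{"tx": 0.001,"ty": 0,"tz": 0,"wx": 0,"wy": 0,"wz": 0,"jaw": -1},{"tx": 0.001,"ty": 0,"tz": 0,"wx": 0,"wy": 0,"wz": 0,"jaw": -1},{"tx": 0.001,"ty": 0,"tz": 0,"wx": 0,"wy": 0,"wz": 0,"jaw": -1},{"tx": 0.001,"ty": 0,"tz": 0,"wx": 0,"wy": 0,"wz": 0,"jaw": -1},{"tx": 0,"ty": 0,"tz": 0,"wx": 0,"wy": 0,"wz": 0,"jaw": -1},{"tx": 0,"ty": 0,"tz": 0,"wx": 0,"wy": 0,"wz": 0,"jaw": -1}])

```text
t: 15.45
ee_pos: [0.5455, 0.0505, 0.0397]
ee_rot: [180.0, -0.0, 111.9]
wrist_force: [0.5, 0.7, 0.4]
grip_width: 0.006
```

```bash
python3 -c "
from h import *
o=where()"
```

```text
t 15.45 xyz [0.5455 0.0505 0.0397] rot [180.    -0.   111.88] changer x,y -0.0 -0.0689 F x,y,z -0.7 -0.4 0.4 grip 0.006
```

Emit:
jog_arm(deltas=[{"tx": 0.001,"ty": 0,"tz": 0,"wx": 0,"wy": 0,"wz": 0,"jaw": -1},{"tx": 0.001,"ty": 0,"tz": 0,"wx": 0,"wy": 0,"wz": 0,"jaw": -1},{"tx": 0.001,"ty": 0,"tz": 0,"wx": 0,"wy": 0,"wz": 0,"jaw": -1},{"tx": 0.001,"ty": 0,"tz": 0,"wx": 0,"wy": 0,"wz": 0,"jaw": -1},{"tx": 0.001,"ty": 0,"tz": 0,"wx": 0,"wy": 0,"wz": 0,"jaw": -1},{"tx": 0.001,"ty": 0,"tz": 0,"wx": 0,"wy": 0,"wz": 0,"jaw": -1},{"tx": 0.001,"ty": 0,"tz": 0,"wx": 0,"wy": 0,"wz": 0,"jaw": -1},{"tx": 0.001,"ty": 0,"tz": 0,"wx": 0,"wy": 0,"wz": 0,"jaw": -1},{"tx": 0,"ty": 0,"tz": 0,"wx": 0,"wy": 0,"wz": 0,"jaw": -1},{"tx": 0,"ty": 0,"tz": 0,"wx": 0,"wy": 0,"wz": 0,"jaw": -1}])

```text
t: 16.7
ee_pos: [0.545, 0.0518, 0.0398]
ee_rot: [179.9, 0.4, 111.6]
wrist_force: [8.7, -15.2, -8.1]
grip_width: 0.009
```

```bash
python3 -c "
from h import *
o=where()"
```

```text
t 16.7 xyz [0.545  0.0518 0.0398] rot [179.87   0.42 111.61] changer x,y -0.0 -0.0704 F x,y,z -2.5 17.4 -8.1 grip 0.009
```

It is stopped solid at y = -0.0704 with 17 N, well above any click force, so this is the home stop. Next I back off, lift and cross over the tab.

Emit:
jog_arm(deltas=[{"tx": -0.006,"ty": 0,"tz": 0,"wx": 0,"wy": 0,"wz": 0,"jaw": -1},{"tx": -0.006,"ty": 0,"tz": 0,"wx": 0,"wy": 0,"wz": 0,"jaw": -1},{"tx": 0,"ty": 0,"tz": -0.014,"wx": 0,"wy": 0,"wz": 0,"jaw": -1},{"tx": 0,"ty": 0,"tz": -0.014,"wx": 0,"wy": 0,"wz": 0,"jaw": -1},{"tx": 0,"ty": 0,"tz": -0.014,"wx": 0,"wy": 0,"wz": 0,"jaw": -1},{"tx": 0,"ty": 0,"tz": 0,"wx": 0,"wy": 0,"wz": 0,"jaw": -1},{"tx": 0.0125,"ty": 0,"tz": 0,"wx": 0,"wy": 0,"wz": 0,"jaw": -1},{"tx": 0.0125,"ty": 0,"tz": 0,"wx": 0,"wy": 0,"wz": 0,"jaw": -1},{"tx": 0.0125,"ty": 0,"tz": 0,"wx": 0,"wy": 0,"wz": 0,"jaw": -1},{"tx": 0.0125,"ty": 0,"tz": 0,"wx": 0,"wy": 0,"wz": 0,"jaw": -1}])

```text
t: 17.95
ee_pos: [0.5277, 0.0944, 0.0814]
ee_rot: [-180.0, -0.0, 111.9]
wrist_force: [-0.5, -0.3, 0.2]
grip_width: 0.004
```

Emit:
jog_arm(deltas=[{"tx": 0,"ty": 0,"tz": 0,"wx": 0,"wy": 0,"wz": 0,"jaw": -1},{"tx": 0,"ty": 0,"tz": 0,"wx": 0,"wy": 0,"wz": 0,"jaw": -1},{"tx": 0,"ty": 0,"tz": 0,"wx": 0,"wy": 0,"wz": 0,"jaw": -1},{"tx": 0,"ty": 0,"tz": 0,"wx": 0,"wy": 0,"wz": 0,"jaw": -1},{"tx": 0,"ty": 0,"tz": 0.006,"wx": 0,"wy": 0,"wz": 0,"jaw": -1},{"tx": 0,"ty": 0,"tz": 0.006,"wx": 0,"wy": 0,"wz": 0,"jaw": -1},{"tx": 0,"ty": 0,"tz": 0.006,"wx": 0,"wy": 0,"wz": 0,"jaw": -1},{"tx": 0,"ty": 0,"tz": 0,"wx": 0,"wy": 0,"wz": 0,"jaw": -1},{"tx": 0,"ty": 0,"tz": 0,"wx": 0,"wy": 0,"wz": 0,"jaw": -1},{"tx": 0,"ty": 0,"tz": 0,"wx": 0,"wy": 0,"wz": 0,"jaw": -1}])

```text
t: 19.2
ee_pos: [0.5285, 0.0933, 0.0638]
ee_rot: [180.0, -0.0, 111.9]
wrist_force: [0.4, -0.3, -0.9]
grip_width: 0.004
```

```bash
python3 -c "
from h import *
o=where();shot('s6')
p=o['ee_pos']-[0,0,.008-.030]
print('tip corners',[P([*(p[:2]+a*x+b*u),p[2]]) for a in(-.007,.007) for b in(-.012,.012)])
print('tab home',[P([*(O+(-.085+b)*u+a*x),.084]) for a in(-.017,.017) for b in(-.006,.006)])"
```

```text
t 19.2 xyz [0.5285 0.0933 0.0638] rot [179.98  -0.   111.89] changer x,y -0.0001 -0.115 F x,y,z -0.3 0.4 -0.9 grip 0.004
tip corners [array([517., 355.]), array([463., 387.]), array([486., 333.]), array([432., 365.])]
tab home [array([458., 424.]), array([430., 441.]), array([383., 369.]), array([355., 385.])]
```

View pics/s6.png

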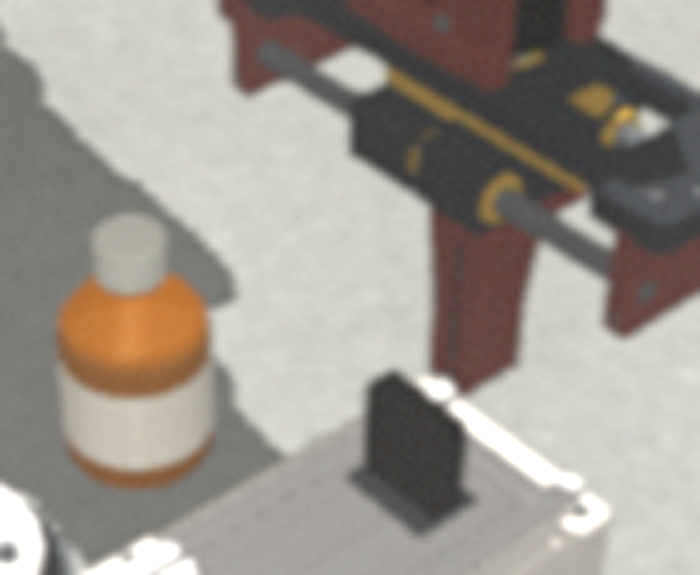

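The tip corner was predicted at (463,387) with the 30 mm offset and is seen at (460,393). The tab is at home (top about (387–462, 373–420)). I'll lower on the home side and close in.

Emit:
jog_arm(deltas=[{"tx": 0,"ty": 0,"tz": 0.006,"wx": 0,"wy": 0,"wz": 0,"jaw": -1},{"tx": 0,"ty": 0,"tz": 0.006,"wx": 0,"wy": 0,"wz": 0,"jaw": -1},{"tx": 0,"ty": 0,"tz": 0.006,"wx": 0,"wy": 0,"wz": 0,"jaw": -1},{"tx": 0,"ty": 0,"tz": 0.004,"wx": 0,"wy": 0,"wz": 0,"jaw": -1},{"tx": -0.002,"ty": 0,"tz": 0,"wx": 0,"wy": 0,"wz": 0,"jaw": -1},{"tx": -0.002,"ty": 0,"tz": 0,"wx": 0,"wy": 0,"wz": 0,"jaw": -1},{"tx": -0.002,"ty": 0,"tz": 0,"wx": 0,"wy": 0,"wz": 0,"jaw": -1},{"tx": -0.002,"ty": 0,"tz": 0,"wx": 0,"wy": 0,"wz": 0,"jaw": -1},{"tx": 0,"ty": 0,"tz": 0,"wx": 0,"wy": 0,"wz": 0,"jaw": -1},{"tx": 0,"ty": 0,"tz": 0,"wx": 0,"wy": 0,"wz": 0,"jaw": -1}])

```text
t: 20.5
ee_pos: [0.5314, 0.0859, 0.0417]
ee_rot: [180.0, -0.0, 111.9]
wrist_force: [0.2, 0.2, 0.3]
grip_width: 0.005
```

Emit:
jog_arm(deltas=[{"tx": -0.001,"ty": 0,"tz": 0,"wx": 0,"wy": 0,"wz": 0,"jaw": -1},{"tx": -0.001,"ty": 0,"tz": 0,"wx": 0,"wy": 0,"wz": 0,"jaw": -1},{"tx": -0.001,"ty": 0,"tz": 0,"wx": 0,"wy": 0,"wz": 0,"jaw": -1},{"tx": -0.001,"ty": 0,"tz": 0,"wx": 0,"wy": 0,"wz": 0,"jaw": -1},{"tx": 0,"ty": 0,"tz": 0,"wx": 0,"wy": 0,"wz": 0,"jaw": -1},{"tx": 0,"ty": 0,"tz": 0,"wx": 0,"wy": 0,"wz": 0,"jaw": -1},{"tx": 0,"ty": 0,"tz": 0,"wx": 0,"wy": 0,"wz": 0,"jaw": -1},{"tx": 0,"ty": 0,"tz": 0,"wx": 0,"wy": 0,"wz": 0,"jaw": -1},{"tx": 0,"ty": 0,"tz": 0,"wx": 0,"wy": 0,"wz": 0,"jaw": -1},{"tx": 0,"ty": 0,"tz": 0,"wx": 0,"wy": 0,"wz": 0,"jaw": -1}])

```text
t: 21.75
ee_pos: [0.5321, 0.0838, 0.0416]
ee_rot: [-180.0, -0.1, 112.0]
wrist_force: [-3.0, 5.1, 3.1]
grip_width: 0.002
```

```bash
python3 -c "
from h import *
o=where()"
```

```text
t 21.75 xyz [0.5321 0.0838 0.0416] rot [-1.7996e+02 -1.2000e-01  1.1197e+02] changer x,y 0.0001 -0.1048 F x,y,z 0.9 -5.8 3.1 grip 0.002
```

Contact at home is at about y0 = -0.105. First click: command to travel 12 mm, short of the 16 mm rest.

Emit:
jog_arm(deltas=[{"tx": -0.001,"ty": 0,"tz": 0,"wx": 0,"wy": 0,"wz": 0,"jaw": -1},{"tx": -0.001,"ty": 0,"tz": 0,"wx": 0,"wy": 0,"wz": 0,"jaw": -1},{"tx": -0.001,"ty": 0,"tz": 0,"wx": 0,"wy": 0,"wz": 0,"jaw": -1},{"tx": -0.001,"ty": 0,"tz": 0,"wx": 0,"wy": 0,"wz": 0,"jaw": -1},{"tx": -0.001,"ty": 0,"tz": 0,"wx": 0,"wy": 0,"wz": 0,"jaw": -1},{"tx": -0.001,"ty": 0,"tz": 0,"wx": 0,"wy": 0,"wz": 0,"jaw": -1},{"tx": -0.001,"ty": 0,"tz": 0,"wx": 0,"wy": 0,"wz": 0,"jaw": -1},{"tx": -0.001,"ty": 0,"tz": 0,"wx": 0,"wy": 0,"wz": 0,"jaw": -1},{"tx": -0.001,"ty": 0,"tz": 0,"wx": 0,"wy": 0,"wz": 0,"jaw": -1},{"tx": -0.001,"ty": 0,"tz": 0,"wx": 0,"wy": 0,"wz": 0,"jaw": -1}])

```text
t: 23.0
ee_pos: [0.5368, 0.0721, 0.0417]
ee_rot: [180.0, 0.0, 111.8]
wrist_force: [-0.9, 1.1, 0.4]
grip_width: 0.005
```

```bash
cat >> h.py <<'E'
def tab():  # dark tab top's homeward/-x edges in the scene crop
    from bench import env
    a=env.snapshot('scene')['img'];g=a.max(2)[170:225,245:310]
    m=(g<45).astype(np.uint8);n,l,st,c=cv2.connectedComponentsWithStats(m)
    k=1+np.argmax(st[1:,4]);print('tab blob',st[k]+[245,170,0,0,0],c[k]+[245,170])
E
python3 -c "
from h import *
o=where();tab()"
```

```text
t 23.0 xyz [0.5368 0.0721 0.0417] rot [1.7999e+02 3.0000e-02 1.1185e+02] changer x,y 0.0 -0.0922 F x,y,z 0.4 -1.4 0.4 grip 0.005
tab blob [265 190  21  29 430] [275.08604651 203.83255814]
```

Emit:
jog_arm(deltas=[{"tx": -0.001,"ty": 0,"tz": 0,"wx": 0,"wy": 0,"wz": 0,"jaw": -1},{"tx": -0.001,"ty": 0,"tz": 0,"wx": 0,"wy": 0,"wz": 0,"jaw": -1},{"tx": -0.001,"ty": 0,"tz": 0,"wx": 0,"wy": 0,"wz": 0,"jaw": -1},{"tx": -0.001,"ty": 0,"tz": 0,"wx": 0,"wy": 0,"wz": 0,"jaw": -1},{"tx": -0.001,"ty": 0,"tz": 0,"wx": 0,"wy": 0,"wz": 0,"jaw": -1},{"tx": 0,"ty": 0,"tz": 0,"wx": 0,"wy": 0,"wz": 0,"jaw": -1},{"tx": 0,"ty": 0,"tz": 0,"wx": 0,"wy": 0,"wz": 0,"jaw": -1},{"tx": 0,"ty": 0,"tz": 0,"wx": 0,"wy": 0,"wz": 0,"jaw": -1},{"tx": 0,"ty": 0,"tz": 0,"wx": 0,"wy": 0,"wz": 0,"jaw": -1},{"tx": 0,"ty": 0,"tz": 0,"wx": 0,"wy": 0,"wz": 0,"jaw": -1}])

```text
t: 24.3
ee_pos: [0.5381, 0.069, 0.0417]
ee_rot: [-180.0, -0.1, 111.9]
wrist_force: [-2.3, 3.0, 3.0]
grip_width: 0.007
```

```bash
python3 -c "
from h import *
o=where();tab()"
```

```text
t 24.3 xyz [0.5381 0.069  0.0417] rot [-1.7999e+02 -6.0000e-02  1.1193e+02] changer x,y 0.0 -0.0889 F x,y,z 1.1 -3.6 3.0 grip 0.007
tab blob [265 190  21  29 428] [274.98130841 203.85514019]
```

Click 1 is confirmed: contact at -0.089, travel 16 mm. Now push through to the second.

Emit:
jog_arm(deltas=[{"tx": -0.001,"ty": 0,"tz": 0,"wx": 0,"wy": 0,"wz": 0,"jaw": -1},{"tx": -0.001,"ty": 0,"tz": 0,"wx": 0,"wy": 0,"wz": 0,"jaw": -1},{"tx": -0.001,"ty": 0,"tz": 0,"wx": 0,"wy": 0,"wz": 0,"jaw": -1},{"tx": -0.001,"ty": 0,"tz": 0,"wx": 0,"wy": 0,"wz": 0,"jaw": -1},{"tx": -0.001,"ty": 0,"tz": 0,"wx": 0,"wy": 0,"wz": 0,"jaw": -1},{"tx": -0.001,"ty": 0,"tz": 0,"wx": 0,"wy": 0,"wz": 0,"jaw": -1},{"tx": -0.001,"ty": 0,"tz": 0,"wx": 0,"wy": 0,"wz": 0,"jaw": -1},{"tx": -0.001,"ty": 0,"tz": 0,"wx": 0,"wy": 0,"wz": 0,"jaw": -1},{"tx": -0.001,"ty": 0,"tz": 0,"wx": 0,"wy": 0,"wz": 0,"jaw": -1},{"tx": -0.001,"ty": 0,"tz": 0,"wx": 0,"wy": 0,"wz": 0,"jaw": -1}])

```text
t: 25.6
ee_pos: [0.5425, 0.0579, 0.0416]
ee_rot: [180.0, 0.1, 111.8]
wrist_force: [0.5, -1.1, -0.7]
grip_width: 0.006
```

Emit:
jog_arm(deltas=[{"tx": -0.001,"ty": 0,"tz": 0,"wx": 0,"wy": 0,"wz": 0,"jaw": -1},{"tx": -0.001,"ty": 0,"tz": 0,"wx": 0,"wy": 0,"wz": 0,"jaw": -1},{"tx": -0.001,"ty": 0,"tz": 0,"wx": 0,"wy": 0,"wz": 0,"jaw": -1},{"tx": 0,"ty": 0,"tz": 0,"wx": 0,"wy": 0,"wz": 0,"jaw": -1},{"tx": 0,"ty": 0,"tz": 0,"wx": 0,"wy": 0,"wz": 0,"jaw": -1},{"tx": 0,"ty": 0,"tz": 0,"wx": 0,"wy": 0,"wz": 0,"jaw": -1},{"tx": 0,"ty": 0,"tz": 0,"wx": 0,"wy": 0,"wz": 0,"jaw": -1},{"tx": 0,"ty": 0,"tz": 0,"wx": 0,"wy": 0,"wz": 0,"jaw": -1},{"tx": 0,"ty": 0,"tz": 0,"wx": 0,"wy": 0,"wz": 0,"jaw": -1},{"tx": 0,"ty": 0,"tz": 0,"wx": 0,"wy": 0,"wz": 0,"jaw": -1}])

```text
t: 26.85
ee_pos: [0.5433, 0.0561, 0.0417]
ee_rot: [180.0, -0.0, 111.9]
wrist_force: [-1.0, 1.2, -0.2]
grip_width: 0.003
```

```bash
python3 -c "
from h import *
o=where();tab()"
```

```text
t 26.85 xyz [0.5433 0.0561 0.0417] rot [180.    -0.   111.89] changer x,y -0.0 -0.075 F x,y,z 0.5 -1.5 -0.2 grip 0.003
tab blob [257 194  21  30 432] [267.55555556 208.3587963 ]
```

Emit:
jog_arm(deltas=[{"tx": -0.001,"ty": 0,"tz": 0,"wx": 0,"wy": 0,"wz": 0,"jaw": -1},{"tx": -0.001,"ty": 0,"tz": 0,"wx": 0,"wy": 0,"wz": 0,"jaw": -1},{"tx": -0.001,"ty": 0,"tz": 0,"wx": 0,"wy": 0,"wz": 0,"jaw": -1},{"tx": 0,"ty": 0,"tz": 0,"wx": 0,"wy": 0,"wz": 0,"jaw": -1},{"tx": 0,"ty": 0,"tz": 0,"wx": 0,"wy": 0,"wz": 0,"jaw": -1},{"tx": 0,"ty": 0,"tz": 0,"wx": 0,"wy": 0,"wz": 0,"jaw": -1},{"tx": 0,"ty": 0,"tz": 0,"wx": 0,"wy": 0,"wz": 0,"jaw": -1},{"tx": 0,"ty": 0,"tz": 0,"wx": 0,"wy": 0,"wz": 0,"jaw": -1},{"tx": 0,"ty": 0,"tz": 0,"wx": 0,"wy": 0,"wz": 0,"jaw": -1},{"tx": 0,"ty": 0,"tz": 0,"wx": 0,"wy": 0,"wz": 0,"jaw": -1}])

```text
t: 28.15
ee_pos: [0.544, 0.0541, 0.0416]
ee_rot: [-180.0, -0.1, 111.9]
wrist_force: [-2.7, 4.9, 3.2]
grip_width: 0.006
```

```bash
python3 -c "
from h import *
o=where()"
```

```text
t 28.15 xyz [0.544  0.0541 0.0416] rot [-1.7998e+02 -6.0000e-02  1.1193e+02] changer x,y 0.0 -0.0728 F x,y,z 0.7 -5.6 3.2 grip 0.006
```

Click 2 is confirmed at -0.073. Now the third, with the finger's command held to travel of about 43.5 mm at most.

Emit:
jog_arm(deltas=[{"tx": -0.001,"ty": 0,"tz": 0,"wx": 0,"wy": 0,"wz": 0,"jaw": -1},{"tx": -0.001,"ty": 0,"tz": 0,"wx": 0,"wy": 0,"wz": 0,"jaw": -1},{"tx": -0.001,"ty": 0,"tz": 0,"wx": 0,"wy": 0,"wz": 0,"jaw": -1},{"tx": -0.001,"ty": 0,"tz": 0,"wx": 0,"wy": 0,"wz": 0,"jaw": -1},{"tx": -0.001,"ty": 0,"tz": 0,"wx": 0,"wy": 0,"wz": 0,"jaw": -1},{"tx": -0.001,"ty": 0,"tz": 0,"wx": 0,"wy": 0,"wz": 0,"jaw": -1},{"tx": -0.001,"ty": 0,"tz": 0,"wx": 0,"wy": 0,"wz": 0,"jaw": -1},{"tx": -0.001,"ty": 0,"tz": 0,"wx": 0,"wy": 0,"wz": 0,"jaw": -1},{"tx": -0.001,"ty": 0,"tz": 0,"wx": 0,"wy": 0,"wz": 0,"jaw": -1},{"tx": 0,"ty": 0,"tz": 0,"wx": 0,"wy": 0,"wz": 0,"jaw": -1}])

```text
t: 29.4
ee_pos: [0.5481, 0.044, 0.0417]
ee_rot: [180.0, 0.1, 111.8]
wrist_force: [0.0, -0.2, 0.3]
grip_width: 0.007
```

Emit:
jog_arm(deltas=[{"tx": -0.001,"ty": 0,"tz": 0,"wx": 0,"wy": 0,"wz": 0,"jaw": -1},{"tx": 0,"ty": 0,"tz": 0,"wx": 0,"wy": 0,"wz": 0,"jaw": -1},{"tx": -0.001,"ty": 0,"tz": 0,"wx": 0,"wy": 0,"wz": 0,"jaw": -1},{"tx": 0,"ty": 0,"tz": 0,"wx": 0,"wy": 0,"wz": 0,"jaw": -1},{"tx": 0,"ty": 0,"tz": 0,"wx": 0,"wy": 0,"wz": 0,"jaw": -1},{"tx": 0,"ty": 0,"tz": 0,"wx": 0,"wy": 0,"wz": 0,"jaw": -1},{"tx": 0,"ty": 0,"tz": 0,"wx": 0,"wy": 0,"wz": 0,"jaw": -1},{"tx": 0,"ty": 0,"tz": 0,"wx": 0,"wy": 0,"wz": 0,"jaw": -1},{"tx": 0,"ty": 0,"tz": 0,"wx": 0,"wy": 0,"wz": 0,"jaw": -1},{"tx": 0,"ty": 0,"tz": 0,"wx": 0,"wy": 0,"wz": 0,"jaw": -1}])

```text
t: 30.65
ee_pos: [0.5485, 0.0431, 0.0417]
ee_rot: [180.0, -0.0, 111.9]
wrist_force: [-0.3, 0.1, 0.1]
grip_width: 0.006
```

```bash
python3 -c "
from h import *
o=where();tab()"
```

```text
t 30.65 xyz [0.5485 0.0431 0.0417] rot [180.    -0.   111.89] changer x,y -0.0 -0.061 F x,y,z 0.2 -0.2 0.1 grip 0.006
tab blob [250 198  21  27 408] [259.49754902 212.36519608]
```

There's no force with the finger at travel 44 mm, and the tab blob jumped another click's worth. I'll retreat homeward, lift clear and check.

Emit:
jog_arm(deltas=[{"tx": 0.005,"ty": 0,"tz": 0,"wx": 0,"wy": 0,"wz": 0,"jaw": -1},{"tx": 0.01,"ty": 0,"tz": 0,"wx": 0,"wy": 0,"wz": 0,"jaw": -1},{"tx": 0.01,"ty": 0,"tz": 0,"wx": 0,"wy": 0,"wz": 0,"jaw": -1},{"tx": 0,"ty": 0,"tz": -0.01,"wx": 0,"wy": 0,"wz": 0,"jaw": -1},{"tx": 0,"ty": 0,"tz": -0.02,"wx": 0,"wy": 0,"wz": 0,"jaw": -1},{"tx": 0,"ty": 0,"tz": -0.03,"wx": 0,"wy": 0,"wz": 0,"jaw": -1},{"tx": 0,"ty": 0,"tz": -0.03,"wx": 0,"wy": 0,"wz": 0,"jaw": -1},{"tx": 0.02,"ty": 0,"tz": -0.03,"wx": 0,"wy": 0,"wz": 0,"jaw": -1},{"tx": 0.04,"ty": 0,"tz": 0,"wx": 0,"wy": 0,"wz": 0,"jaw": -1},{"tx": 0.04,"ty": 0,"tz": 0,"wx": 0,"wy": 0,"wz": 0,"jaw": -1}])

```text
t: 31.95
ee_pos: [0.502, 0.1598, 0.163]
ee_rot: [179.9, -0.0, 111.8]
wrist_force: [-0.4, -0.8, 0.4]
grip_width: 0.006
```

Emit:
jog_arm(deltas=[{"tx": 0.05,"ty": 0,"tz": 0,"wx": 0,"wy": 0,"wz": 0,"jaw": -1},{"tx": 0.05,"ty": 0,"tz": 0,"wx": 0,"wy": 0,"wz": 0,"jaw": -1},{"tx": 0.05,"ty": 0,"tz": 0,"wx": 0,"wy": 0,"wz": 0,"jaw": -1},{"tx": 0.05,"ty": 0,"tz": 0,"wx": 0,"wy": 0,"wz": 0,"jaw": -1},{"tx": 0.05,"ty": 0,"tz": 0,"wx": 0,"wy": 0,"wz": 0,"jaw": -1},{"tx": 0,"ty": 0,"tz": 0,"wx": 0,"wy": 0,"wz": 0,"jaw": -1},{"tx": 0,"ty": 0,"tz": 0,"wx": 0,"wy": 0,"wz": 0,"jaw": -1},{"tx": 0,"ty": 0,"tz": 0,"wx": 0,"wy": 0,"wz": 0,"jaw": -1},{"tx": 0,"ty": 0,"tz": 0,"wx": 0,"wy": 0,"wz": 0,"jaw": -1},{"tx": 0,"ty": 0,"tz": 0,"wx": 0,"wy": 0,"wz": 0,"jaw": -1}])

```text
t: 33.2
ee_pos: [0.4091, 0.3904, 0.1618]
ee_rot: [180.0, 0.0, 111.8]
wrist_force: [0.9, -0.1, -0.1]
grip_width: 0.004
```

```bash
python3 -c "
from h import *
from bench import env
o=where()
i=env.snapshot('top')['img'][105:235,185:370,::-1]
cv2.imwrite('pics/t9.png',cv2.convertScaleAbs(cv2.resize(i,None,fx=4,fy=4,interpolation=cv2.INTER_CUBIC),alpha=1.3,beta=20))
a=cv2.imread('pics/scene0.png');b=env.snapshot('scene')['img'][...,::-1]
for n,(lo,hi) in {'bottle':((5,150,60),(20,255,255)),'rack':((100,150,60),(130,255,255))}.items():
  print(n,[np.round(np.argwhere(cv2.inRange(cv2.cvtColor(np.ascontiguousarray(k),cv2.COLOR_BGR2HSV),lo,hi)[140:270,80:260]).mean(0),1) for k in(a,b)])
f=lambda X:((proj('top',X)-[185,105]+.5)*4).round()
print('tab click3 top',[f([*(O+(-.037+q)*u+r*x),.084]) for q in(-.006,.006) for r in(-.017,.017)])
"
```

```text
t 33.2 xyz [0.4091 0.3904 0.1618] rot [179.99   0.   111.82] changer x,y 0.0004 -0.4352 F x,y,z -0.8 0.4 -0.1 grip 0.004
bottle [array([ 37.5, 146.5]), array([ 37.6, 146.4])]
rack [array([96.1, 55.1]), array([96.2, 55.2])]
tab click3 top [array([259., 241.]), array([293., 319.]), array([287., 230.]), array([321., 307.])]
```

View pics/t9.png

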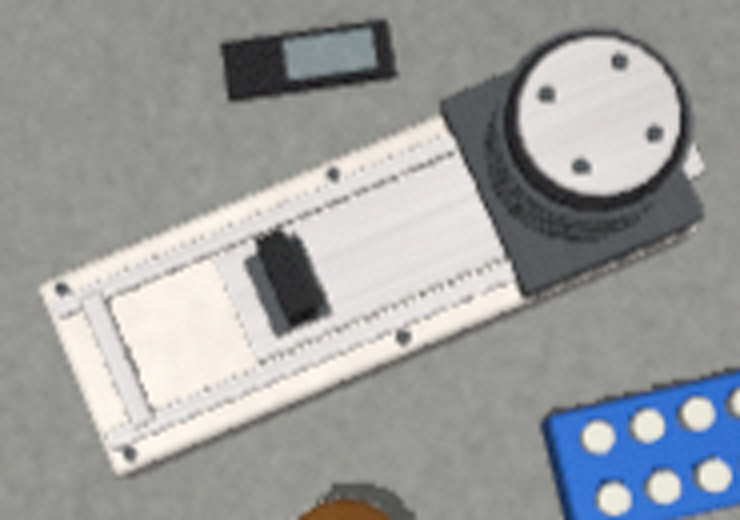

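The tab top spans about (258,238) to (325,320), close to the click 3 prediction of (259,241) to (321,307). The cassette, bottle and rack haven't moved, and the arm is clear.

```bash
python3 -c "
from bench import env
print(env.close_job())"
```

```text
the job is handed in; nothing more can be done
None
```

The slide is settled in its third click, and I handed the job in at about 33 s with the arm well clear.

- **Homing:** I pushed the tab home from the camera side with closed fingertips. It stopped solid at 17 N, well above any click force. It had probably started in click 1.
- **Counting back:** I crossed over the tab and pushed from the home side one click at a time. Touching the tab again put clicks 1 and 2 at 16 and 32 mm. For click 3 the fingers stopped at 44 mm, short of its 48 mm rest, so they could not drive the slide past it.
- **Last checks:** With the arm clear, the tab in the top picture matches the third click within a few mm. I did not touch it again to check, so click 3 rests on that picture and its one-click jump in the camera. Bottle and rack read within 0.2 pixel of the start, and the cassette looks unmoved by eye.

**What disagreed:** The fingertips were about 30 mm higher than the TCP reading and `env.tips_ahead` imply. A first low pass therefore went over the tab without touching it. I corrected the height using the scene camera and the force readings. The closed fingers also came out about 22.5 mm wide, not 20 mm. I viewed 11 pictures, one over the budget.

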